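# Hand over stirring by touching two keys

### The arm

A 6-joint arm with a two-finger parallel gripper is mounted at the origin on a cart in front of the work surface, level with it; the furniture and walls round the work are solid. World frame = base frame: x ahead of the robot, y to its left, z up, the work surface at z = 0. Lengths are in mm, angles in rad, forces in N, time in s.
With the tool pointing down it reaches from about 350 to 775 mm from the base axis. Payload 7.3 kg.
Tool frame: the origin (TCP) lies at the centre of the arm's flange, where the gripper is bolted on; the fingertips stand 178 mm ahead of it and the grasp point (between the pads) lies 159 mm ahead of it; z points along the fingers, y is the direction in which the jaws open and shut (so a half turn about z gives the same grasp; the last joint's range is limited). The gripper opens to 92 mm and grips with 3 to 60 N. Pads are 19 mm wide; open, the fingers measure 130 mm over their backs; the gripper's body (75 mm by 190 mm) begins 47 mm behind the grasp point.
Start: joints at [-1.346, 0.342, 1.524, -0, 1.275, -0.146], TCP at [190.259, -489.315, 404.741] pointing down, gripper open.
Joint ranges: [-2.53, 2.53], [-0.77, 2.02], [0.04, 2.7], [-1, 4.14], [0.28, 2.66], [-3.11, 3.11]. Speed limits (rad/s): [2.57, 2.57, 3.14, 3.14, 3.14, 3.14].

### API

Orientations are given as [roll, pitch, yaw] about the fixed x, y, z axes, in that order (R = Rz(yaw) Ry(pitch) Rx(roll)).
In Python, from plant import get_obs, capture, close_job gives the robot as it stands. The module is installed in compiled form; this text tells all that it offers.
- The arm moves only by the shell command python3 -m pendant 'ROWS'. ROWS is JSON, a list of rows, each a list of 3 entries, a list of its own where there are three numbers: the shift along the tool's x, y, z in m, then the turn, a rotation vector about the tool's x, y, z in rad, then the finger opening in m, from 0 to 0.0918. In form: [[[tx, ty, tz], [wx, wy, wz], fingers], ...]. A call has 1 to 10 rows; each row is the pose to reach, as a shift and turn from the pose commanded when the call began, along the tool's axes at that moment; what a row does not reach only later rows make up. A row lasts 1/12 s, in which the tool goes at most 41.7 mm and 7.16 degrees, less where a joint would pass 70% of its speed; a pose out of reach is approached as far as the arm can. A call with a gripper value outside its range is refused whole. The fingers move at their own pace and stop on an object; the grip force is fixed at half the most. Time passes only in rows, so rows that repeat a pose let the fingers close. It gives the time, the measured TCP pose, the force and the opening at its end, in the units of the state.
- get_obs(): the state, without advancing time (a new reading comes with each control period).
- capture(name): name is "side" or "top" or "wrist"; returns a dict with "color" (400x640x3 uint8, red, green, blue), "mtx" (3x3 intrinsics, pixels), "dist" ([k1, k2, p1, p2, k3] as OpenCV has them; the pictures are not rectified), "rvec" (rotation vector, rad) and "tvec" (3), from world to camera coordinates, as OpenCV has them. Camera axes: x right, y down, z forward; pixel columns grow to the right and rows downward; lengths in mm; the calibration is good to about 2 mm. A picture is of the moment at which its call begins. There is no depth.
- close_job(): hands the job in, once; it reports no verdict.
The state is a dict: "time": time; "joint_positions": joint angles; "dq": joint speeds; "tau": joint torques, N m; "tool_pos": TCP position; "tcp_rot": TCP orientation; "contact_force": force on the tool from outside, world axes, zero at the start; "moment": the same for the moment, N m; "grip_width": finger opening in mm.
Only numpy, scipy, OpenCV 4.12 (cv2) and the standard library are available. Lean on these libraries where they do the work, as an engineer would, in place of code of your own. Each camera call takes 0.05 s, during which the arm holds its last target. There are 200 camera calls.

### The job

Change over the stirring: touch the red stop key of the stirrer under the stained beaker with the turquoise sticks until it gives, let it spring back, then touch the green start key of the stirrer under the beaker with pink liquid in the same way. Touch lightly with the fingertips, press no other key, and leave the vessels and everything else on the bench where they stand; finish with the hand withdrawn and all keys up.

Things in the scene. Friction and masses are not known exactly. Their poses are not given: they have to be found in the camera images.
- stirrer_pink: white magnetic stirrer under the pink beaker, 164 (x) x 124 (y) x 38 mm high, fixed to the bench; origin at the centre of its underside, x from front edge (keys) to back, y left, z up. Round top plate: 98 mm across, 40 mm high, centre at x +26 mm. Keys: green start at x -56, y +34, red stop at x -56, y -34 mm, each 26 mm across in a grey collar 42 mm across, 44 mm high
- pink_beaker: the small clear glass beaker with pink liquid, 47 mm across and 58 mm tall; standing loose on the top plate of its stirrer; origin at the centre of its underside, z up
- pink_start_top (a point): centre of the top face of the green start key of stirrer_pink (56 mm above the bench when released); moves down with the key; z up
- pink_start (a joint): travel of stirrer_pink's green start key, m: 0 released, grows as it is pressed down, at most 0.008. A spring pushes it back up: it starts to move at about 2.4 N, is 4 mm down at about 5 N and reaches its stop at 8 N; the stirrer takes the touch when the key is 2 mm down
- pink_stop_top (a point): centre of the top face of the red stop key of stirrer_pink (56 mm above the bench when released); moves down with the key; z up
- pink_stop (a joint): travel of stirrer_pink's red stop key, m: 0 released, grows as it is pressed down, at most 0.008. A spring pushes it back up: it starts to move at about 2.4 N, is 4 mm down at about 5 N and reaches its stop at 8 N; the stirrer takes the touch when the key is 2 mm down
- stirrer_dirty: white magnetic stirrer under the dirty beaker, 164 (x) x 124 (y) x 38 mm high, fixed to the bench; origin at the centre of its underside, x from front edge (keys) to back, y left, z up. Round top plate: 98 mm across, 40 mm high, centre at x +26 mm. Keys: green start at x -56, y +34, red stop at x -56, y -34 mm, each 26 mm across in a grey collar 42 mm across, 44 mm high
- dirty_beaker: the stained glass beaker with dark grey residue and two turquoise sticks in it, 58 x 62 mm and 68 mm tall; standing loose on the top plate of its stirrer; origin at the centre of its underside, z up
- dirty_start_top (a point): centre of the top face of the green start key of stirrer_dirty (56 mm above the bench when released); moves down with the key; z up
- dirty_start (a joint): travel of stirrer_dirty's green start key, m: 0 released, grows as it is pressed down, at most 0.008. A spring pushes it back up: it starts to move at about 2.4 N, is 4 mm down at about 5 N and reaches its stop at 8 N; the stirrer takes the touch when the key is 2 mm down
- dirty_stop_top (a point): centre of the top face of the red stop key of stirrer_dirty (56 mm above the bench when released); moves down with the key; z up
- dirty_stop (a joint): travel of stirrer_dirty's red stop key, m: 0 released, grows as it is pressed down, at most 0.008. A spring pushes it back up: it starts to move at about 2.4 N, is 4 mm down at about 5 N and reaches its stop at 8 N; the stirrer takes the touch when the key is 2 mm down
- stirrer_flask: white magnetic stirrer under the conical flask, 164 (x) x 124 (y) x 38 mm high, fixed to the bench; origin at the centre of its underside, x from front edge (keys) to back, y left, z up. Round top plate: 98 mm across, 40 mm high, centre at x +26 mm. Keys: green start at x -56, y +34, red stop at x -56, y -34 mm, each 26 mm across in a grey collar 42 mm across, 44 mm high
- conical_flask: the conical glass flask with yellow liquid, 64 mm across the foot and 105 mm tall; standing loose on the top plate of its stirrer; origin at the centre of its underside, z up
- flask_start_top (a point): centre of the top face of the green start key of stirrer_flask (56 mm above the bench when released); moves down with the key; z up
- flask_start (a joint): travel of stirrer_flask's green start key, m: 0 released, grows as it is pressed down, at most 0.008. A spring pushes it back up: it starts to move at about 2.4 N, is 4 mm down at about 5 N and reaches its stop at 8 N; the stirrer takes the touch when the key is 2 mm down
- flask_stop_top (a point): centre of the top face of the red stop key of stirrer_flask (56 mm above the bench when released); moves down with the key; z up
- flask_stop (a joint): travel of stirrer_flask's red stop key, m: 0 released, grows as it is pressed down, at most 0.008. A spring pushes it back up: it starts to move at about 2.4 N, is 4 mm down at about 5 N and reaches its stop at 8 N; the stirrer takes the touch when the key is 2 mm down
- black_cap_bottle: white plastic bottle with a black screw cap and a green band round its foot, 60 mm across, 134 mm tall; a loose bystander; origin at the centre of its underside
- bench_timer: flat light grey bench timer, 62 x 62 x 18 mm; a loose bystander; origin at the centre of its underside
- small_vial: small clear vial with pink content and a black cap, 23 mm across, 46 mm tall; a loose bystander; origin at the centre of its underside
- tip_rack: blue pipette tip box with a clear lid, 76 x 122 x 68 mm; a loose bystander; origin at the centre of its underside
- marker_pen: white marker pen with a blue cap, lying flat, 141 mm long, 14 mm high; a loose bystander; origin at the centre of its underside
Not all that is in view belongs to the job. What is shaped like the pink_beaker but blue or yellow is not meant.

How it is judged (in metres and radians):
On the way, in this order (a step that is already met when the one before it is completed fails the run):
1. the red stop key under the stained beaker is pressed at least 2 mm by the fingers, the green start key under the pink beaker being up (value of joint dirty_stop above 0.002 m and contact force between the fingers and stirrer_dirty above 0.5 N and value of joint pink_start below 0.001 m), for 0.1 s.
2. then, with that red key up again, the green start key under the pink beaker is pressed at least 2 mm by the fingers (value of joint pink_start above 0.002 m and contact force between the fingers and stirrer_pink above 0.5 N and value of joint dirty_stop below 0.001 m), for 0.1 s.
At the end, for the whole second after the job is handed in: all six keys are up (less than 1 mm down), each vessel stands upright on its stirrer within 10 mm of where it stood, the other loose things are within 15 mm of where they lay, and all are at rest (value of joint each of pink_start, pink_stop, dirty_start, dirty_stop, flask_start, flask_stop below 0.001 m and distance of each of pink_beaker, dirty_beaker, conical_flask from where it was at the start of the episode below 0.01 m and distance of each of black_cap_bottle, bench_timer, small_vial, tip_rack, marker_pen from where it was at the start of the episode below 0.015 m and linear speed of each of pink_beaker, dirty_beaker, conical_flask, black_cap_bottle, bench_timer, small_vial, tip_rack, marker_pen below 0.02 m/s and angle between each of pink_beaker, dirty_beaker, conical_flask's own z axis and vertical below 0.25 rad); the robot touches nothing.
It fails at once if a key other than the two named ones is pressed (value of joint any of pink_stop, dirty_start, flask_start, flask_stop above 0.002 m).
It fails at once if a stirrer or key is pushed with more than 20 N (contact force between any of the fingers, the arm and stirrer_pink above 20 N or contact force between any of the fingers, the arm and stirrer_dirty above 20 N or contact force between any of the fingers, the arm and stirrer_flask above 20 N).
It fails at once if a vessel on a stirrer is shifted more than 10 mm, lifted or tipped (distance of any of pink_beaker, dirty_beaker, conical_flask from where it was at the start of the episode above 0.01 m or angle between any of pink_beaker, dirty_beaker, conical_flask's own z axis and vertical above 0.25 rad).
It fails at once if another thing on the bench is moved more than 15 mm (distance of any of black_cap_bottle, bench_timer, small_vial, tip_rack, marker_pen from where it was at the start of the episode above 0.015 m).
It also fails if it takes over 51 s, if anything falls off the work surface, if the arm or the gripper's body presses on something with over 40 N, if the wrist force passes 120 N, or if a joint passes its speed limit or range.

## Working session

There is one attempt and no reset: what is moved stays moved. The work goes in short steps, Python scripts to look and compute and a shell command to move; the robot and the scene stay as the last step left them, time stands still between calls to the robot, and variables do not carry over. Pictures are saved under pics/ and viewed, about 8 in all and at most 12, crops included, and the job is handed in when it is done.

```bash
mkdir -p pics; python3 - <<'E'
from plant import get_obs,capture
import cv2,pickle
o=get_obs();print(o)
for n in("top","side"):
    c=capture(n);pickle.dump(c,open(n+".pkl","wb"));cv2.imwrite(f"pics/{n}1.png",c["color"][:,:,::-1])
    print(n,c["mtx"],c["dist"],c["rvec"],c["tvec"])
E
```

```text
{'time': 0.0, 'joint_positions': array([-1.34599607e+00,  3.42711107e-01,  1.52502209e+00,  5.61987389e-05,
        1.27541026e+00, -1.45974274e-01]), 'dq': array([ 1.62746960e-03, -6.22008276e-05,  3.11343691e-04, -1.52011182e-03,
       -9.01709310e-05, -4.49199212e-04]), 'tau': array([-2.85335656e-03, -4.31245780e+01, -2.44226468e+01,  7.14635476e-02,
        5.58848656e-02, -9.45582701e-05]), 'tool_pos': array([ 190.23617157, -489.17156393,  404.04901709]), 'tcp_rot': array([-3.14006617e+00, -2.78741192e-04,  3.70757919e-01]), 'contact_force': array([ 0.97542184,  0.21255886, -0.77271034]), 'moment': array([ 0.00980672,  0.02858205, -0.03874746]), 'grip_width': 91.70696475453803}
top [[432.79081858   0.         313.24236127]
 [  0.         432.79081858 191.88693482]
 [  0.           0.           1.        ]] [-0.058879  0.        0.        0.        0.      ] [ 2.17866906 -2.12842829  0.17323992] [ -70.42251784  554.23961249 1460.65296143]
side [[472.33794651   0.         322.7471815 ]
 [  0.         472.33794651 202.100169  ]
 [  0.           0.           1.        ]] [-0.01365262  0.          0.          0.          0.        ] [ 2.22635274 -0.4281895   0.21188739] [-521.41549368  137.91398445 1408.6779972 ]
```

View pics/top1.png

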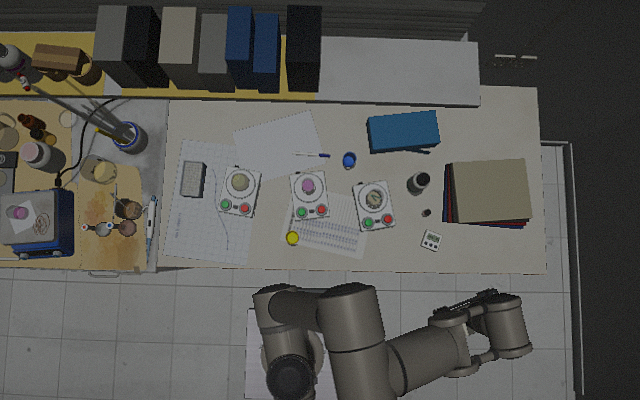

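View pics/side1.png

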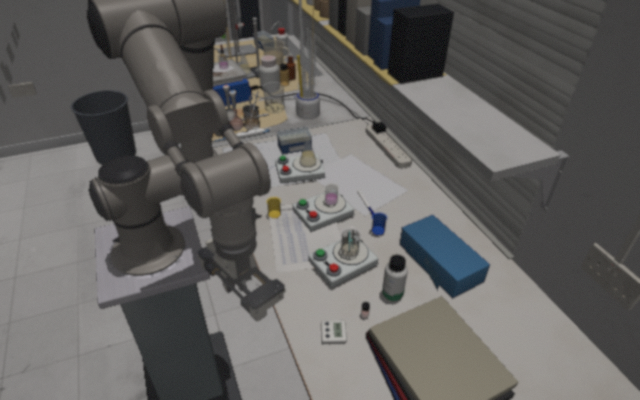

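The top view has three stirrers in a row: flask with a green key (226,204) and red (246,209), pink with green (303,212) and red (321,210), and dirty with green (365,225) and red (388,219). A yellow beaker stands at (292,239) and a blue one at (349,160). In the side view the dirty stirrer's red key is at (333,268) and the pink stirrer's green key at (302,204).
- **Red stop candidates:** (246,209), (321,210) and (388,219). I choose (388,219), under the beaker with turquoise sticks.
- **Green start candidates:** (226,204), (303,212) and (365,225). I choose (303,212), under the pink beaker.

Next I measure these and check them in a close crop.

```bash
cat > h.py <<'E'
import cv2,numpy as np
def ray(c,uv):
    R=cv2.Rodrigues(np.array(c["rvec"]))[0];t=np.array(c["tvec"]).ravel()
    p=cv2.undistortPoints(np.array([[uv]],float),c["mtx"],np.array(c["dist"]))[0,0]
    return -R.T@t, R.T@np.array([p[0],p[1],1])
def onplane(c,uv,z):
    o,d=ray(c,uv);return o+d*(z-o[2])/d[2]
def proj(c,P):
    return cv2.projectPoints(np.array(P,float).reshape(-1,3),np.array(c["rvec"]),np.array(c["tvec"]),c["mtx"],np.array(c["dist"]))[0][:,0]
def blobs(c,col,amin=15):
    h=cv2.cvtColor(c["color"],cv2.COLOR_RGB2HSV);H,S,V=cv2.split(h)
    m=((H<8)|(H>172))&(S>130)&(V>90) if col=="red" else (H>50)&(H<85)&(S>110)&(V>50)
    n,_,st,ce=cv2.connectedComponentsWithStats(m.astype(np.uint8))
    return [(ce[i],st[i,4]) for i in range(1,n) if st[i,4]>=amin]
E
python3 - <<'E'
import pickle;from h import *
for n in("top","side"):
    c=pickle.load(open(n+".pkl","rb"))
    for col in("red","green"):
        for ce,a in blobs(c,col): print(n,col,ce.round(1),a,onplane(c,ce,54).round(1))
c=pickle.load(open("top.pkl","rb"))
cv2.imwrite("pics/crop.png",cv2.resize(c["color"][150:260,210:450,::-1],None,fx=3.3,fy=3.3,interpolation=cv2.INTER_CUBIC))
E
```

```text
top red [244.1 207.9] 38 [492.6 177.7  54. ]
top red [321. 209.] 40 [495.2 -85.3  54. ]
top red [387.4 218.8] 39 [ 466.9 -313.3   54. ]
top green [224.5 204. ] 36 [504.5 245.3  54. ]
top green [301.1 211.8] 40 [484.1 -17.3  54. ]
top green [368.  222.2] 41 [ 453.7 -246.6   54. ]
side red [285.2 168.2] 22 [489.5 169.3  54. ]
side red [312.7 214. ] 30 [491.3 -92.6  54. ]
side red [333.4 267.3] 47 [ 464.3 -319.5   54. ]
side green [302.3 202.1] 24 [481.3 -26.7  54. ]
side green [319.9 252.7] 35 [ 450.6 -254.6   54. ]
side green [396.3 296.7] 15 [ 574.  -471.9   54. ]
```

View pics/crop.png

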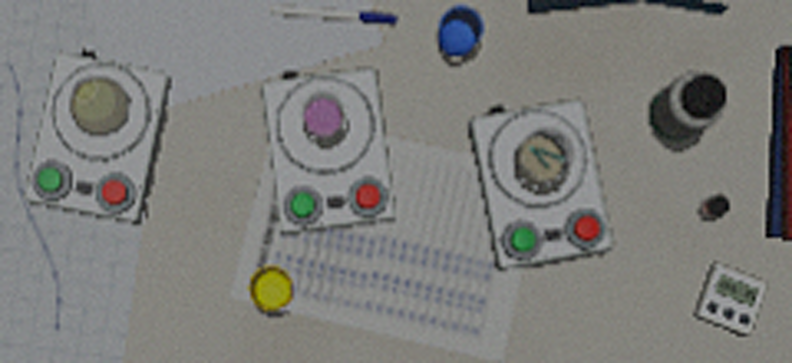

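The crop confirms it: the dirty beaker with turquoise sticks is at crop (543,158) and its red key at (587,228). The pink beaker is at (324,117) and its green key at (302,205). I now move above the dirty stop key with the fingers closed.

```bash
python3 -m pendant '[[[0.04,-0.008,0],[0,0,0.03],0],[[0.08,-0.016,0.006],[0,0,0.06],0],[[0.12,-0.024,0.012],[0,0,0.09],0],[[0.16,-0.032,0.02],[0,0,0.12],0],[[0.2,-0.04,0.03],[0,0,0.15],0],[[0.24,-0.048,0.04],[0,0,0.18],0],[[0.28,-0.056,0.05],[0,0,0.18],0],[[0.32,-0.062,0.06],[0,0,0.18],0],[[0.32,-0.062,0.06],[0,0,0.18],0],[[0.32,-0.062,0.06],[0,0,0.18],0]]'
python3 - <<'E'
from plant import get_obs,capture
from h import *
import pickle
o=get_obs();print(o["time"],o["tool_pos"],o["tcp_rot"],o["contact_force"],o["grip_width"])
c=capture("wrist");pickle.dump(c,open("w1.pkl","wb"));cv2.imwrite("pics/w1.png",c["color"][:,:,::-1])
for col in("red","green"):
    for ce,a in blobs(c,col,100): print(col,ce.round(1),a,onplane(c,ce,56).round(1))
R=cv2.Rodrigues(np.array(c["rvec"]))[0];print("cam",-R.T@np.array(c["tvec"]).ravel(),R[2])
Rt=cv2.Rodrigues(np.array([0,0,o["tcp_rot"][2]]))[0]
print("tippx",proj(c,o["tool_pos"]-[0,0,178]))
E
```

```text
time: 0.93
tool_pos: [467.4, -313.9, 343.4]
tcp_rot: [-3.14, 0.002, 0.195]
contact_force: [-0.1, 0.3, 0.3]
grip_width: 29.5
0.9333 [ 467.4469236  -313.91343755  343.39179718] [-3.13972583e+00  1.55955384e-03  1.94905542e-01] [-0.06734926  0.2652995   0.33729303] 29.458174705168062
red [590.2 162.4] 1804 [ 541.5 -524.6   56. ]
red [ 54.7 112.6] 838 [495.6 -88.9  56. ]
red [326.2 199.1] 540 [ 468.1 -315.8   56. ]
cam [ 533.02778201 -301.47166227  323.07387347] [-0.24478728 -0.04767286 -0.96840409]
tippx [[323.44594583 249.15907445]]
```

View pics/w1.png

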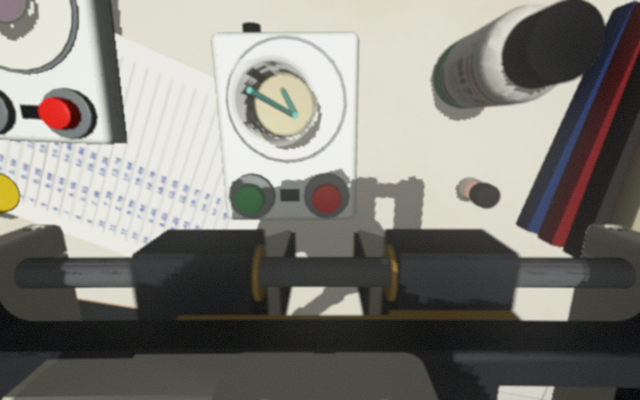

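The wrist view shows the dirty stirrer with its red key at (326,199), about 2 mm off in y. The beaker with sticks is at (280,100), clear of the hand. I descend to about 10 mm above the key.

```bash
python3 -m pendant '[[[0,0.002,0.02],[0,0,0],0],[[0,0.002,0.045],[0,0,0],0],[[0,0.002,0.07],[0,0,0],0],[[0,0.002,0.09],[0,0,0],0],[[0,0.002,0.099],[0,0,0],0],[[0,0.002,0.099],[0,0,0],0],[[0,0.002,0.099],[0,0,0],0]]'
python3 - <<'E'
from plant import get_obs,capture
from h import *
o=get_obs();print(o["time"],o["tool_pos"],o["contact_force"],o["grip_width"])
c=capture("wrist");cv2.imwrite("pics/w2.png",c["color"][:,:,::-1])
E
```

```text
time: 1.57
tool_pos: [466.0, -318.5, 246.4]
tcp_rot: [3.141, -0.0, 0.189]
contact_force: [-0.2, -0.4, 0.6]
grip_width: 0.3
1.5667 [ 465.99247676 -318.46512076  246.39585205] [-0.18861861 -0.37195414  0.59715818] 0.31211889235785745
```

View pics/w2.png

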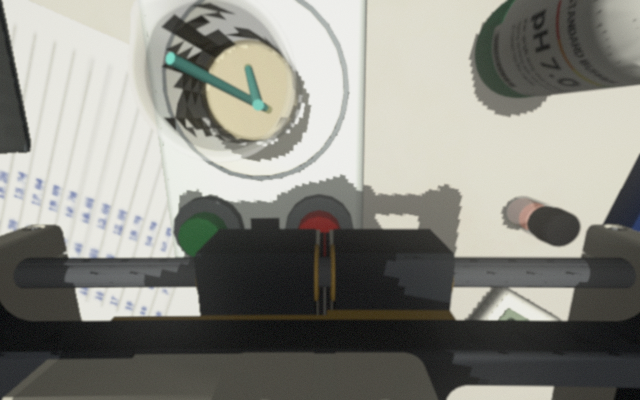

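The red key's visible rim is centred at (320,218), with the closed fingers at column 324, so I shift 2 mm left. Then I go down in small steps while watching the force.

```bash
python3 -m pendant '[[[0,-0.002,0.005],[0,0,0],0],[[0,-0.002,0.009],[0,0,0],0],[[0,-0.002,0.011],[0,0,0],0],[[0,-0.002,0.012],[0,0,0],0],[[0,-0.002,0.012],[0,0,0],0]]'; python3 -m pendant '[[[0,0,0.001],[0,0,0],0],[[0,0,0.001],[0,0,0],0]]'; python3 -m pendant '[[[0,0,0.001],[0,0,0],0],[[0,0,0.001],[0,0,0],0]]'
```

```text
time: 2.03
tool_pos: [466.1, -315.5, 233.9]
tcp_rot: [3.142, 0.0, 0.191]
contact_force: [-1.2, 0.7, 3.3]
grip_width: 0.4
time: 2.2
tool_pos: [466.1, -315.5, 232.9]
tcp_rot: [3.141, -0.0, 0.191]
contact_force: [-0.0, 0.6, 3.1]
grip_width: 0.5
time: 2.37
tool_pos: [466.1, -315.5, 231.8]
tcp_rot: [3.141, -0.0, 0.191]
contact_force: [-1.6, 1.3, 3.4]
grip_width: 0.4
```

```bash
python3 -m pendant '[[[0,0,0.001],[0,0,0],0],[[0,0,0.002],[0,0,0],0],[[0,0,0.002],[0,0,0],0],[[0,0,0.002],[0,0,0],0]]'
```

```text
time: 2.7
tool_pos: [466.1, -315.5, 229.8]
tcp_rot: [3.142, -0.0, 0.191]
contact_force: [-1.3, 2.3, 6.1]
grip_width: 0.4
```

About 6 N at roughly 4 mm of travel, so the key has given. I hold briefly, then rise 100 mm.

```bash
python3 -m pendant '[[[0,0,0],[0,0,0],0],[[0,0,0],[0,0,0],0],[[0,0,-0.01],[0,0,0],0],[[0,0,-0.03],[0,0,0],0],[[0,0,-0.06],[0,0,0],0],[[0,0,-0.09],[0,0,0],0],[[0,0,-0.11],[0,0,0],0],[[0,0,-0.11],[0,0,0],0]]'
python3 - <<'E'
from plant import get_obs,capture
from h import *
o=get_obs();print(o["tool_pos"],o["tcp_rot"],o["contact_force"])
c=capture("wrist");cv2.imwrite("pics/w3.png",c["color"][:,:,::-1])
for col in("red","green"):
    for ce,a in blobs(c,col,100): print(col,ce.round(1),a,onplane(c,ce,56).round(1))
E
```

```text
time: 3.37
tool_pos: [466.8, -316.3, 344.9]
tcp_rot: [3.134, -0.005, 0.191]
contact_force: [0.5, -0.9, 0.8]
grip_width: 0.7
[ 466.81833026 -316.28503875  344.85634159] [ 3.1340994 -0.0054811  0.1908552] [ 0.4959435  -0.91002062  0.83486831]
red [583.5 154.8] 1806 [ 547.6 -524.8   56. ]
red [ 48.4 114.8] 827 [495.7 -88.9  56. ]
red [320.  199.6] 520 [ 468.1 -315.4   56. ]
```

```bash
python3 -m pendant '[[[0.009,-0.036,0],[0,0,0.03],0],[[0.018,-0.072,0],[0,0,0.03],0],[[0.027,-0.107,0],[0,0,0.03],0],[[0.037,-0.143,0],[0,0,0.03],0],[[0.046,-0.179,0],[0,0,0.03],0],[[0.055,-0.215,0],[0,0,0.03],0],[[0.064,-0.25,0],[0,0,0.03],0],[[0.073,-0.286,0],[0,0,0.03],0],[[0.073,-0.286,0],[0,0,0.03],0],[[0.073,-0.286,0],[0,0,0.03],0]]'
python3 - <<'E'
from plant import get_obs,capture
import h
from h import *
o=get_obs();print(o["tool_pos"],o["tcp_rot"],o["contact_force"])
c=capture("wrist");cv2.imwrite("pics/w4.png",c["color"][:,:,::-1])
H,S,V=cv2.split(cv2.cvtColor(c["color"],cv2.COLOR_RGB2HSV))
for col,m in(("red",((H<8)|(H>172))&(S>120)&(V>60)),("green",(H>50)&(H<85)&(S>80)&(V>25))):
    n,_,st,ce=cv2.connectedComponentsWithStats(m.astype(np.uint8))
    for i in range(1,n):
        if st[i,4]>150: print(col,ce[i].round(1),st[i],onplane(c,ce[i],56).round(1))
E
```

```text
time: 4.25
tool_pos: [483.2, -19.2, 338.8]
tcp_rot: [-3.141, 0.002, 0.165]
contact_force: [0.7, -0.4, -0.8]
grip_width: 0.4
[483.19623288 -19.2191686  338.80368479] [-3.14116945e+00  1.79217069e-03  1.64799353e-01] [ 0.68650777 -0.40145207 -0.79844898]
red [ 92.3 149.4] [ 74 135  39  31 886] [494.5 172.4  56. ]
red [403.9 198.7] [391 185  27  28 573] [496.1 -86.4  56. ]
green [ 12.9 122.7] [  0 106  30  33 818] [505.3 232.5  56. ]
green [325.1 198. ] [312 185  27  27 570] [485.7 -20.2  56. ]
```

View pics/w4.png

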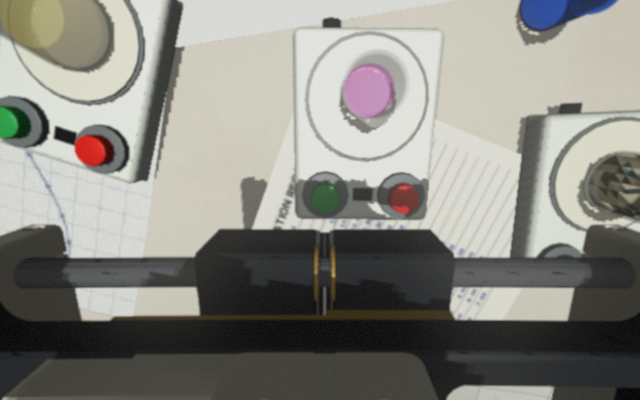

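The wrist view shows the pink beaker at (368,90), its green key at (325,198) and its red key at (404,199). The green key is at (485.7, -20.2), about 2.5 mm ahead of the tip. I correct for that, descend and touch.

```bash
python3 -m pendant '[[[0.002,0.001,0.02],[0,0,0],0],[[0.002,0.001,0.045],[0,0,0],0],[[0.002,0.001,0.07],[0,0,0],0],[[0.002,0.001,0.088],[0,0,0],0],[[0.002,0.001,0.094],[0,0,0],0],[[0.002,0.001,0.094],[0,0,0],0],[[0.002,0.001,0.094],[0,0,0],0],[[0.002,0.001,0.094],[0,0,0],0]]'
python3 -m pendant '[[[0,0,0.004],[0,0,0],0],[[0,0,0.007],[0,0,0],0],[[0,0,0.009],[0,0,0],0],[[0,0,0.01],[0,0,0],0],[[0,0,0.01],[0,0,0],0]]'
```

```text
time: 4.97
tool_pos: [486.1, -22.3, 246.7]
tcp_rot: [3.141, -0.002, 0.16]
contact_force: [0.7, 0.6, -0.5]
grip_width: 0.4
time: 5.38
tool_pos: [485.6, -21.5, 235.6]
tcp_rot: [-3.142, 0.0, 0.161]
contact_force: [0.1, 0.2, -0.6]
grip_width: 0.4
```

```bash
python3 -m pendant '[[[0,0,0.001],[0,0,0],0],[[0,0,0.002],[0,0,0],0],[[0,0,0.002],[0,0,0],0]]'; python3 -m pendant '[[[0,0,0.001],[0,0,0],0],[[0,0,0.002],[0,0,0],0],[[0,0,0.002],[0,0,0],0]]'; python3 -m pendant '[[[0,0,0.001],[0,0,0],0],[[0,0,0.002],[0,0,0],0],[[0,0,0.002],[0,0,0],0],[[0,0,0.002],[0,0,0],0]]'
```

```text
time: 5.63
tool_pos: [485.7, -21.6, 233.8]
tcp_rot: [3.141, -0.0, 0.161]
contact_force: [0.0, -0.1, 3.1]
grip_width: 0.3
time: 5.88
tool_pos: [485.7, -21.6, 231.8]
tcp_rot: [3.141, -0.0, 0.161]
contact_force: [-0.2, 0.8, 4.1]
grip_width: 0.3
time: 6.22
tool_pos: [485.7, -21.6, 229.8]
tcp_rot: [3.141, -0.0, 0.161]
contact_force: [-0.5, 0.6, 5.2]
grip_width: 0.4
```

The force rises as the spring predicts, 3.1 to 4.1 to 5.2 N at about 4 mm. I hold, withdraw, and check from above.

```bash
python3 -m pendant '[[[0,0,0],[0,0,0],0],[[0,0,0],[0,0,0],0],[[0,0,-0.01],[0,0,0],0],[[0,0,-0.03],[0,0,0],0],[[0,0,-0.06],[0,0,0],0],[[0,0,-0.1],[0,0,0],0],[[0,0,-0.14],[0,0,0],0],[[0,0,-0.17],[0,0,0],0],[[0,0,-0.17],[0,0,0],0]]'; python3 -m pendant '[[[-0.03,0,0],[0,0,0],0],[[-0.06,0,0],[0,0,0],0],[[-0.09,0,0],[0,0,0],0],[[-0.11,0,0],[0,0,0],0],[[-0.11,0,0],[0,0,0],0],[[-0.11,0,0],[0,0,0],0],[[-0.11,0,0],[0,0,0],0]]'
python3 - <<'E'
from plant import get_obs,capture
from h import *
import pickle
o=get_obs();print(o["tool_pos"],o["contact_force"])
c=capture("top");a=pickle.load(open("top.pkl","rb"))
cv2.imwrite("pics/top2.png",cv2.resize(np.vstack([a["color"][105:260,210:450,::-1],c["color"][105:260,210:450,::-1]]),None,fx=1.9,fy=1.9,interpolation=cv2.INTER_CUBIC))
w=capture("wrist");cv2.imwrite("pics/w5.png",w["color"][:,:,::-1])
E
```

```text
time: 6.97
tool_pos: [486.6, -21.7, 405.6]
tcp_rot: [3.137, -0.011, 0.161]
contact_force: [0.4, -0.1, 0.3]
grip_width: 0.4
time: 7.55
tool_pos: [377.7, -39.3, 399.6]
tcp_rot: [3.141, -0.001, 0.16]
contact_force: [0.1, 0.0, -0.6]
grip_width: 0.4
[377.65589679 -39.34129114 399.58595783] [ 0.10738399  0.04105995 -0.62269623]
```

View pics/top2.png

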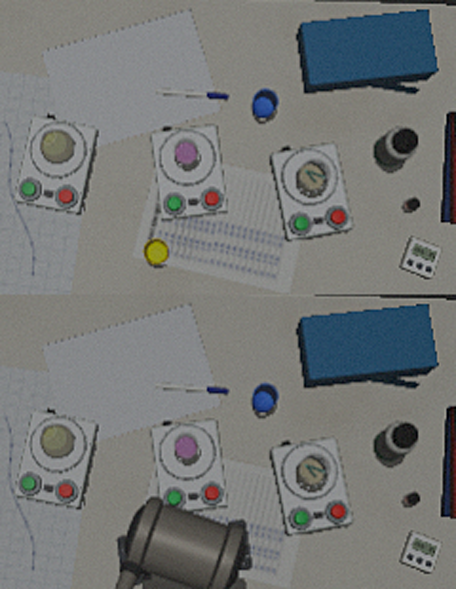

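View pics/w5.png

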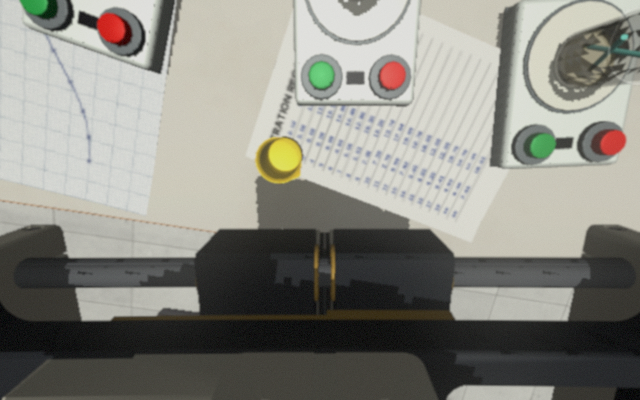

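Before (top half) and after (bottom half) match for every vessel and bystander. The wrist view shows all six keys up, including pink green (322,75) and dirty red (603,142), with the yellow beaker undisturbed at (283,157). I'm handing in.

```bash
python3 -c "
from plant import close_job
print(close_job())"
```

```text
the job is handed in; nothing more can be done
None
```

I pressed the red stop key under the stained beaker first, then the green start key under the pink beaker, and handed the job in at about 7.6 s. No verdict was reported.

- **Red stop key (stained beaker):** pressed with closed fingertips to about 4 mm, at about 6 N. I let it spring back before moving on.
- **Green start key (pink beaker):** pressed to about 4 mm, at about 5.2 N, then released.
- **Last checks:** before and after top views showed no visible shift of any vessel or bystander. In the wrist view the keys looked up. The hand was withdrawn well above the bench with only about 0.6 N on the force sensor, which is noise.
- **Disagreements:** the first side-view key positions were 6–9 mm off the top view in y, so I used the wrist-camera positions instead. Measured arm positions scattered by a few mm after moves. Key travel was judged only from tip height and force, since the joints cannot be read.

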